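# Line up capped sample tubes by height on the reader lane

### The job

Stand the four capped tubes, each in its round carrier, on the four round black pads of the metal lane, one centred on each pad, in order of height: the shortest on the pad next to the barcode reader, rising to the tallest at the other end. Leave every tube upright and let go of it, and do not knock or shift the white wash bottle.

Things in the scene. Friction and masses are not known exactly. Their poses are not given: they have to be found in the camera images.
- tube1: the shortest of four loose capped tubes, 66 mm tall in all: a clear 13 mm tube with dark contents, fixed upright in a round grey carrier (44 mm diameter, 18 mm high, 30 mm black collar up to 22 mm); its top 16 mm is an orange cap of 18 mm diameter. About 90 g, mostly low down. Stands on the bench. Origin: centre of the carrier's underside; z up. Round: yaw means nothing.
- tube2: the second shortest of four loose capped tubes, 91 mm tall in all: a clear 13 mm tube with dark contents, fixed upright in a round grey carrier (44 mm diameter, 18 mm high, 30 mm black collar up to 22 mm); its top 16 mm is an orange cap of 18 mm diameter. About 90 g, mostly low down. Stands on the bench. Origin: centre of the carrier's underside; z up. Round: yaw means nothing.
- tube3: the second tallest of four loose capped tubes, 116 mm tall in all: a clear 16 mm tube with dark contents, fixed upright in a round grey carrier (44 mm diameter, 18 mm high, 30 mm black collar up to 22 mm); its top 16 mm is an orange cap of 18 mm diameter. About 90 g, mostly low down. Stands on the bench. Origin: centre of the carrier's underside; z up. Round: yaw means nothing.
- tube4: the tallest of four loose capped tubes, 141 mm tall in all: a clear 16 mm tube with dark contents, fixed upright in a round grey carrier (44 mm diameter, 18 mm high, 30 mm black collar up to 22 mm); its top 16 mm is an orange cap of 18 mm diameter. About 90 g, mostly low down. Stands on the bench. Origin: centre of the carrier's underside; z up. Round: yaw means nothing.
- pad1: outer pad, one of four black rubber discs (56 mm diameter, 3 mm thick) fixed in a straight row, pad1 to pad4 in turn, about 86 mm apart, on a fixed aluminium lane plate 85 mm wide, 460 mm long, 6 mm high. Origin: centre of its underside, 6 mm above the bench; carriers stand on its top, 9 mm above the bench. The row runs along its y.
- pad2: inner pad, one of four black rubber discs (56 mm diameter, 3 mm thick) fixed in a straight row, pad1 to pad4 in turn, about 86 mm apart, on a fixed aluminium lane plate 85 mm wide, 460 mm long, 6 mm high. Origin: centre of its underside, 6 mm above the bench; carriers stand on its top, 9 mm above the bench. The row runs along its y.
- pad3: inner pad, one of four black rubber discs (56 mm diameter, 3 mm thick) fixed in a straight row, pad1 to pad4 in turn, about 86 mm apart, on a fixed aluminium lane plate 85 mm wide, 460 mm long, 6 mm high. Origin: centre of its underside, 6 mm above the bench; carriers stand on its top, 9 mm above the bench. The row runs along its y.
- pad4: outer pad, one of four black rubber discs (56 mm diameter, 3 mm thick) fixed in a straight row, pad1 to pad4 in turn, about 86 mm apart, on a fixed aluminium lane plate 85 mm wide, 460 mm long, 6 mm high. Origin: centre of its underside, 6 mm above the bench; carriers stand on its top, 9 mm above the bench. The row runs along its y.
- reader: the barcode reader: a fixed round white turret, 38 mm diameter and 60 mm high, with a glass band, standing on the lane in line with the pads about 74 mm beyond pad1 or beyond pad4 (this varies); a low dark steel end stop (60 x 16 x 14 mm) is at the lane's other end. Origin: centre of its underside.
- wash_bottle: a loose white plastic bottle, 60 mm diameter, 150 mm high, standing on the bench beside the work; not part of the job. Origin: centre of its underside.

How it is judged:
By the outcome, as a careful person would: the job done as asked, in the order asked, and still so for the second after the job is handed in, with the robot touching nothing.
It also fails if it takes over 101 s, if anything falls off the work surface, if the arm or the gripper's body presses on something with over 40 N, if the wrist force passes 120 N, or if a joint passes its speed limit or range.

### The arm

A 6-joint arm with a two-finger parallel gripper is mounted at the origin on the work surface. World frame = base frame: x ahead of the robot, y to its left, z up, the work surface at z = 0. Lengths are in m, angles in rad, forces in N, time in s.
With the tool pointing down it reaches from about 0.225 to 0.875 m from the base axis. Payload 3.4 kg.
Tool frame: the origin (TCP) lies midway between the tips of the shut fingers; the grasp point (between the pads) lies 19 mm behind it; z points along the fingers, y is the line along which they close (so a half turn about z gives the same grasp; the last joint's range is limited). The gripper opens to 85 mm and grips with 20 to 120 N. Pads are 22 mm wide; open, the fingers measure 114 mm over their backs; the gripper's body (76 mm by 85 mm) begins 54 mm behind the grasp point. The pads swing forward as they close: fully open they stand 13 mm farther back than shut.
Start: joints at [1.105, 0.276, 1.505, -0, 1.361, -0.121], TCP at [0.194, 0.541, 0.231] pointing down, gripper open.
Joint ranges: [-2.89, 2.89], [-0.75, 2.08], [0.22, 2.7], [-1.18, 4.32], [0.11, 2.71], [-2.7, 2.7]. Speed limits (rad/s): [2.57, 2.57, 3.14, 3.14, 3.14, 3.14].

### API

Orientations are given as a rotation vector (axis times angle).
In Python, from cell import reach, movel, move_j, grip, pause, ik, state, snapshot, calibration, IKError, job_done gives the robot as it stands. Calls block until the motion is done:
- reach(position, orientation): joint-space move of the TCP to a pose.
- movel(position, velocity=0.15, attitude=None): straight line of the TCP; attitude=None keeps the orientation; velocity is the mean speed in m/s.
- move_j(angles): joint-space move.
- grip(opening, effort=None): finger opening in m; effort is the grip in N (None keeps the last); returns when the fingers have stopped.
- pause(seconds).
- ik(position, orientation): joint angles nearest the present ones, or None.
- state(): the state.
- snapshot(name): name is "scene" or "top"; returns (picture, depth): 400x640x3 uint8, red, green, blue; 400x640 float32, m along the optical axis (not along the pixel's ray), 0 where there is no reading.
- calibration(name): a dict with "fx", "fy", "cx", "cy" (pixels), "k1" (the pictures are not rectified: a ray, as slopes to the right and down, at radius r is drawn at 1 + k1 r^2 times it, then the intrinsics apply), "R" (3x3) and "t" (3): a world point X has camera coordinates R X + t. Camera axes: x right, y down, z forward; pixel columns grow to the right and rows downward; lengths in m; the calibration is good to about 2 mm. A picture is of the moment at which its call begins. calibration takes no time and is no camera call.
A pose or a line that the arm cannot do raises IKError and nothing moves.
- job_done(): hands the job in; it is judged then, once.
The state is a dict: "time_s": time; "joints": joint angles; "dq": joint speeds; "tau": joint torques, N m; "eef_pos": TCP position; "ee_rot": TCP orientation; "wrist_force": force on the tool from outside, world axes, zero at the start; "moment": the same for the moment, N m; "grip_width": finger opening in m; "finger_force": force on a finger pad.
Only numpy, scipy, OpenCV 4.12 (cv2) and the standard library are available. Lean on these libraries where they do the work, as an engineer would, in place of code of your own. Each camera call takes 0.05 s, during which the arm holds its last target. There are 200 camera calls.

## Working session

There is one attempt and no reset: what is moved stays moved. The work goes in short steps, each a Python script; the robot and the scene stay as the last script left them, time stands still between calls to the robot, and variables do not carry over. Pictures are saved under pics/ and viewed, at most 14 in all, crops included, and the job is handed in when it is done.

```bash
ls; mkdir -p pics; python3 - <<'E'
from cell import *
import cv2,numpy as np
for n in("scene","top"):
    p,d=snapshot(n); cv2.imwrite(f"pics/{n}0.png",p[:,:,::-1]); np.save(f"pics/{n}0.npy",d)
    c=calibration(n); print(n,c)
s=state();print(s["time_s"],s["eef_pos"],s["ee_rot"],s["grip_width"])
E
```

```text
pics
scene {'fx': 391.3852346249267, 'fy': 391.3852346249267, 'cx': 318.35981746721194, 'cy': 196.0551168782766, 'k1': -0.05566237279312409, 'R': array([[ 0.15714398,  0.98745941, -0.01515513],
       [ 0.80425388, -0.1368644 , -0.57831119],
       [-0.57313302,  0.07868955, -0.81567548]]), 't': array([-0.18802436, -0.39747992,  1.21231236])}
top {'fx': 440.0890015154163, 'fy': 440.0890015154163, 'cx': 319.9199997656765, 'cy': 192.78269655905092, 'k1': -0.1232883310469649, 'R': array([[-3.18849078e-03, -9.99994744e-01,  5.88407387e-04],
       [-9.90166014e-01,  3.07485463e-03, -1.39863543e-01],
       [ 1.39860998e-01, -1.02857461e-03, -9.90170613e-01]]), 't': array([0.10477178, 0.55404513, 1.0755246 ])}
0.1 [0.19415472 0.54072986 0.23054257] [-5.38858994e-01 -3.09454480e+00  2.39357233e-03] 0.08544446807548182
```

View pics/scene0.png

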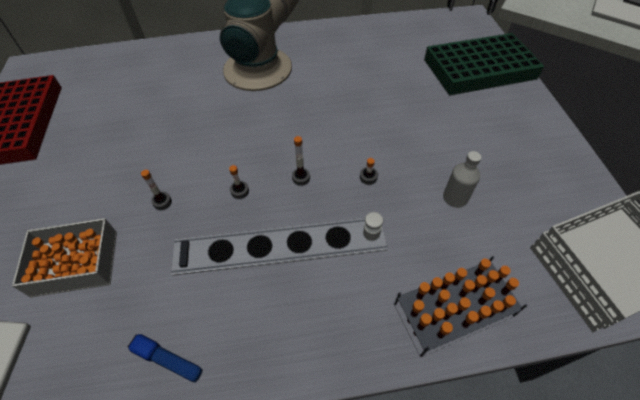

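View pics/top0.png

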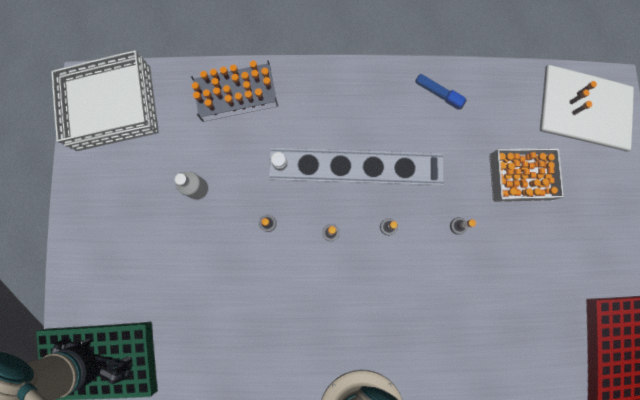

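The scene view shows caps at (146,174), (233,170), (298,141) and (370,161). In the top view the caps are at (265,222), (331,231), (393,225) and (472,223), the pads run from (308,164) to (405,167), and the reader is at the left end (278,160), on the +y side. The bottle is at (185,182).

```bash
cat > h.py <<'E'
from cell import *
import cv2,numpy as np
def ray(n,px):
    c=calibration(n);K=np.array([[c["fx"],0,c["cx"]],[0,c["fy"],c["cy"]],[0,0,1]])
    u=cv2.undistortPoints(np.float64([[px]]),K,np.array([c["k1"],0,0,0,0.]))[0,0]
    return -c["R"].T@c["t"], c["R"].T@np.array([u[0],u[1],1])
def plane(n,px,z):
    o,d=ray(n,px); return o+d*(z-o[2])/d[2]
def tri(a,b):
    (o1,d1),(o2,d2)=ray("top",a),ray("scene",b)
    s=np.linalg.lstsq(np.c_[d1,-d2],o2-o1,rcond=None)[0]
    p,q=o1+s[0]*d1,o2+s[1]*d2
    return (p+q)/2,np.linalg.norm(p-q)
def blobs(img,kind,box,amin=20):
    x0,y0,x1,y1=box; s=img[y0:y1,x0:x1].astype(int)
    r,g,b=s[...,0],s[...,1],s[...,2]
    m=((r>130)&(r-b>80)) if kind=="cap" else (s.max(2)<60)
    n,_,st,ce=cv2.connectedComponentsWithStats(m.astype(np.uint8),connectivity=8)
    return [(ce[i]+[x0,y0],st[i,4],st[i,2:4]) for i in range(1,n) if st[i,4]>=amin]
E
python3 - <<'E'
from h import *
t=cv2.imread("pics/top0.png")[:,:,::-1]; s=cv2.imread("pics/scene0.png")[:,:,::-1]
T=sorted(blobs(t,"cap",(240,200,485,250)),key=lambda b:b[0][0])
S=sorted(blobs(s,"cap",(130,130,385,190)),key=lambda b:-b[0][0])
print(T,S)
for a,b in zip(T,S):
    p,e=tri(a[0],b[0]);print("cap",p.round(4),round(e,4))
PT=sorted(blobs(t,"pad",(290,145,445,190),100),key=lambda b:b[0][0])
PS=sorted(blobs(s,"pad",(175,220,355,270),100),key=lambda b:-b[0][0])
for n,P in(("top",PT),("scene",PS)):
    for b in P: print(n,b[1:],plane(n,b[0],.009).round(4))
cv2.imwrite("pics/z.png",cv2.resize(t[195:255,240:490,::-1],None,fx=3.2,fy=3.2,interpolation=cv2.INTER_CUBIC))
E
```

```text
[(array([265.        , 221.24390244]), np.int32(41), array([7, 7], dtype=int32)), (array([331.70833333, 229.5       ]), np.int32(48), array([8, 8], dtype=int32)), (array([393.15789474, 224.21052632]), np.int32(38), array([7, 7], dtype=int32)), (array([471.8974359 , 222.71794872]), np.int32(39), array([7, 7], dtype=int32))] [(array([370.44, 160.2 ]), np.int32(25), array([6, 5], dtype=int32)), (array([297.23076923, 138.5       ]), np.int32(26), array([7, 4], dtype=int32)), (array([232.53846154, 167.84615385]), np.int32(26), array([6, 5], dtype=int32)), (array([144.27272727, 172.3030303 ]), np.int32(33), array([8, 6], dtype=int32))]
cap [0.4802 0.2372 0.0674] 0.0013
cap [0.4554 0.0754 0.1424] 0.0025
cap [ 0.4703 -0.0736  0.0919] 0.0028
cap [ 0.4708 -0.2582  0.1164] 0.0027
scene (np.int32(415), array([24, 22], dtype=int32)) [0.6342 0.1321 0.009 ]
scene (np.int32(425), array([25, 22], dtype=int32)) [0.6313 0.0474 0.009 ]
scene (np.int32(433), array([25, 23], dtype=int32)) [ 0.6285 -0.0388  0.009 ]
scene (np.int32(436), array([25, 22], dtype=int32)) [ 0.6254 -0.1223  0.009 ]
scene (np.int32(202), array([ 9, 27], dtype=int32)) [ 0.6197 -0.2005  0.009 ]
```

View pics/z.png

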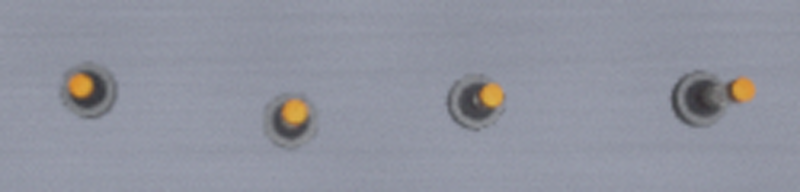

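The crop shows each carrier ring with its cap. Triangulated cap heights identify the tubes along y as tube1 (0.237), tube4 (0.075), tube2 (-0.074) and tube3 (-0.258). The pad mask found nothing in the top view, so I'll fix that and cast the caps onto their known heights.

```bash
python3 - <<'E'
from h import *
t=cv2.imread("pics/top0.png")[:,:,::-1]; s=cv2.imread("pics/scene0.png")[:,:,::-1]
print(t[164,300:320].max(1), t[225,255:280].max(1))
m=(t[145:190,290:430].max(2)<80).astype(np.uint8)
n,_,st,ce=cv2.connectedComponentsWithStats(m)
P=[]
for i in range(1,n):
    if st[i,4]>200: p=plane("top",ce[i]+[290,145],.009); P.append(p); print("pad",st[i,2:],p.round(4))
T=sorted(blobs(t,"cap",(240,200,485,250)),key=lambda b:b[0][0])
S=sorted(blobs(s,"cap",(130,130,385,190)),key=lambda b:-b[0][0])
bg=cv2.GaussianBlur(t,(0,0),15).max(2).astype(int)
for a,b,h in zip(T,S,(.066,.141,.091,.116)):
    q=plane("top",a[0],h); print("cap top",q.round(4),"scene",plane("scene",b[0],h).round(4))
E
```

```text
[ 63  61  61  62  63  63  65  59  62  63  62  61  58  58  60  60  61  69
 103 155] [162 160 160 151 134 129 115  92  99 122 127 116  93  70  67  66  64  89
 120 131 114 135 161 165 165]
pad [ 19  19 283] [0.6342 0.134  0.009 ]
pad [ 19  20 286] [0.6311 0.0496 0.009 ]
pad [ 19  19 283] [ 0.6277 -0.0367  0.009 ]
pad [ 19  19 286] [ 0.6251 -0.1197  0.009 ]
cap top [0.4804 0.238  0.066 ] scene [0.4791 0.237  0.066 ]
cap top [0.4556 0.0766 0.141 ] scene [0.4539 0.0742 0.141 ]
cap top [ 0.4703 -0.0723  0.091 ] scene [ 0.4693 -0.0751  0.091 ]
cap top [ 0.4707 -0.2569  0.116 ] scene [ 0.4702 -0.2598  0.116 ]
```

```bash
cat >> h.py <<'E'
from scipy.spatial.transform import Rotation as Rn
H={1:.066,2:.091,3:.116,4:.141}
ROTS=[Rn.from_matrix(np.array([[0,s,0],[s,0,0],[0,0,-1.]])).as_rotvec() for s in(1,-1)]
def tcp(k,xy,zb): return [xy[0],xy[1],zb+H[k]-.027]   # zb: height of the carrier's underside
def carry(k,src,dst,rot):
    grip(.05,35); reach(tcp(k,src,.08),rot); movel(tcp(k,src,0),.15)
    grip(0,35); w=state()["grip_width"]
    movel(tcp(k,src,.15),.25); movel(tcp(k,dst,.15),.25); movel(tcp(k,dst,.03),.2); movel(tcp(k,dst,.0097),.05)
    s=state(); grip(.05); pause(.2); movel(tcp(k,dst,.1),.25)
    print(k,"width",round(w,4),"held",round(s["grip_width"],4),"F",s["wrist_force"].round(1),"t",round(state()["time_s"],1))
PAD={1:(.6342,.133),2:(.6312,.0485),3:(.6281,-.0378),4:(.6252,-.121)}
SRC={1:(.4797,.2375),4:(.4548,.0754),2:(.4698,-.0737),3:(.4705,-.2584)}
E
python3 - <<'E'
from h import *
for r in ROTS:
    print([None if (q:=ik(tcp(k,p,z),r)) is None else q[5].round(2) for D in(SRC,PAD) for k,p in D.items() for z in(0.01,.15)])
    print(ik(tcp(1,SRC[1],.08),r))
E
```

```text
[np.float64(0.33), np.float64(0.33), np.float64(0.01), np.float64(0.01), np.float64(-0.3), np.float64(-0.3), np.float64(-0.63), np.float64(-0.63), np.float64(0.1), np.float64(0.1), np.float64(-0.03), np.float64(-0.03), np.float64(-0.17), np.float64(-0.17), np.float64(-0.3), np.float64(-0.3)]
[ 3.29701594e-01  3.05480689e-01  1.76224915e+00 -4.44089210e-16
  1.07386281e+00  3.29701594e-01]
[None, None, None, None, None, None, np.float64(2.51), np.float64(2.51), None, None, None, None, None, None, None, None]
None
```

```bash
python3 - <<'E'
from h import *
carry(1,SRC[1],PAD[1],ROTS[0])
reach(tcp(2,SRC[2],.08),ROTS[0])
for n in("scene","top"):
    p,d=snapshot(n); cv2.imwrite(f"pics/{n}1.png",p[:,:,::-1])
    box=(310,180,380,260) if n=="scene" else (285,140,335,190)
    for b in blobs(p,"cap",box,10): print(n,b,plane(n,b[0],.075).round(4))
    if n=="top": a=p[120:250,220:500]
    else: c=p[120:280,160:400]
cv2.imwrite("pics/c1.png",np.vstack([cv2.resize(x[:,:,::-1],(480,270)) for x in(a,c)]))
print(state()["time_s"])
E
```

```text
1 width 0.0168 held 0.0165 F [-2.7 -0.4  3.5] t 7.3
scene (array([338.325, 220.85 ]), np.int32(40), array([8, 7], dtype=int32)) [0.6335 0.132  0.075 ]
top (array([307.375, 158.9  ]), np.int32(40), array([8, 7], dtype=int32)) [0.6342 0.1339 0.075 ]
8.4333
```

View pics/c1.png

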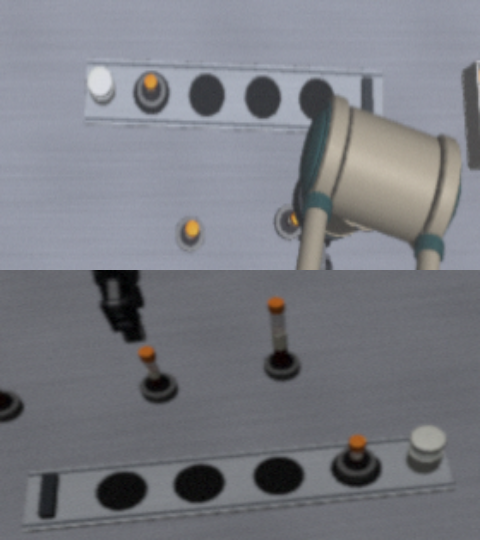

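Tube1 stands centred beside the reader: the top view cap is at (307,159), and both cameras put it within 1 mm of its pad. I'll carry the other three.

```bash
python3 - <<'E'
from h import *
for k in(2,3,4): carry(k,SRC[k],PAD[k],ROTS[0])
movel([.45,-.12,.25],.25); reach([.25,-.35,.3],ROTS[0])
for n,box in(("scene",(190,170,380,265)),("top",(285,125,425,190))):
    p,d=snapshot(n); cv2.imwrite(f"pics/{n}2.png",p[:,:,::-1])
    B=sorted(blobs(p,"cap",box,10),key=lambda b:b[0][0]*(1 if n=="top" else -1))
    for k,b in zip(H,B): print(n,k,b[1],plane(n,b[0],.009+H[k]).round(4))
    if n=="top": a=p[110:250,160:450]
    else: c=p[110:280,160:510]
cv2.imwrite("pics/c2.png",np.vstack([cv2.resize(x[:,:,::-1],(580,290)) for x in(a,c)]))
print(state()["time_s"])
E
```

```text
2 width 0.0169 held 0.0165 F [-1.3 -0.3  3.6] t 14.1
3 width 0.0166 held 0.0166 F [-1.4  0.7  4. ] t 21.1
4 width 0.0164 held 0.0166 F [-0.7  0.1  3.9] t 27.7
scene 1 38 [0.6331 0.1321 0.075 ]
scene 2 39 [0.6295 0.0476 0.1   ]
scene 3 45 [ 0.6272 -0.0381  0.125 ]
scene 4 43 [ 0.624 -0.122  0.15 ]
top 1 37 [0.6343 0.1338 0.075 ]
top 2 39 [0.6303 0.0497 0.1   ]
top 3 39 [ 0.6274 -0.0357  0.125 ]
top 4 40 [ 0.6243 -0.1194  0.15  ]
29.8167
```

View pics/c2.png

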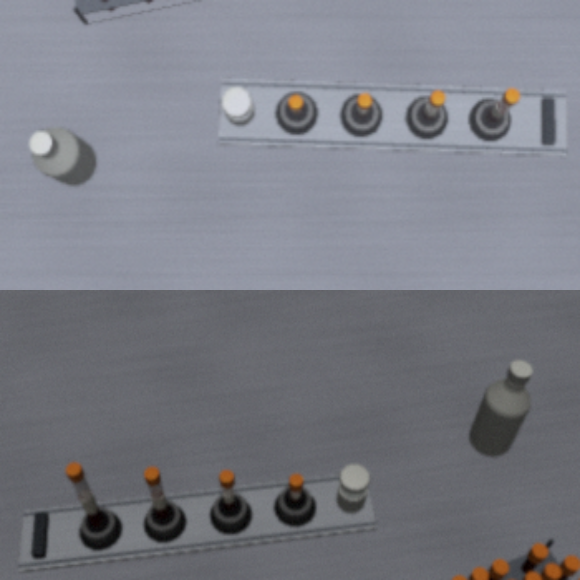

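All four tubes stand upright in height order from the reader, centred within about 1 to 2 mm of their pads. The bottle is standing where it was and the arm is clear.

```bash
python3 -c "
from cell import *
print(job_done())"
```

```text
the job is handed in; nothing more can be done
None
```

The job is handed in: all four tubes stand upright and released on their pads, shortest next to the reader and tallest at the far end, each within about 2 mm of its pad centre by camera, with the wash bottle untouched, at about 30 s of the 101 s limit.

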